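# Point-and-call check before weighing

### The arm

A 6-joint arm with a two-finger parallel gripper is mounted at the origin on a cart in front of the work surface, level with it; the furniture and walls round the work are solid. World frame = base frame: x ahead of the robot, y to its left, z up, the work surface at z = 0. Lengths are in m, angles in rad, forces in N, time in s.
With the tool pointing down it reaches from about 0.325 to 0.85 m from the base axis. Payload 15.5 kg.
Tool frame: the origin (TCP) lies between the finger pads; the fingertips stand 11 mm ahead of it and the grasp point (between the pads) lies 8 mm behind it; z points along the fingers, y is the line along which they close (so a half turn about z gives the same grasp; the last joint's range is limited). The gripper opens to 91 mm and grips with 3 to 60 N. Pads are 32 mm wide; open, the fingers measure 118 mm over their backs; the gripper's body (76 mm by 178 mm) begins 60 mm behind the grasp point.
Start: joints at [-1.242, 0.494, 1.345, -0, 1.302, -0.096], TCP at [0.258, -0.569, 0.202] pointing down, gripper open.
Joint ranges: [-2.91, 2.91], [-0.82, 2.16], [0.22, 2.67], [-1.22, 4.37], [0.12, 2.79], [-3.08, 3.08]. Speed limits (rad/s): [1.89, 1.89, 2.57, 3.01, 3.01, 3.01].

### API

Orientations are given as a unit quaternion [x, y, z, w].
In Python, from station import sense, capture, calibration, close_job gives the robot as it stands.
- The arm moves only by the tool step_arm, never from a script. Its argument "plan" is one flat list of numbers, 7 for each row, row after row: the shift along the tool's x, y, z in mm, then the turn, a rotation vector about the tool's x, y, z in rad, then the finger opening in mm, from 0 to 91.2. In form: [x, y, z, ax, ay, az, claw, x, y, z, ax, ay, az, claw, ...]. A call has 1 to 8 rows; each row is the pose to reach, as a shift and turn from the pose commanded when the call began, along the tool's axes at that moment; what a row does not reach only later rows make up. A row lasts 1/8 s, in which the tool goes at most 62.5 mm and 10.7 degrees, less where a joint would pass 70% of its speed; a pose out of reach is approached as far as the arm can. A call with a gripper value outside its range is refused whole. The fingers move at their own pace and stop on an object; "newtons" is the grip in N (left out, the last holds). Time passes only in rows, so rows that repeat a pose let the fingers close. It gives the time, the measured TCP pose, the force, the opening and the grip force at its end, in the units of the state.
- sense(): the state, without advancing time (a new reading comes with each control period).
- capture(name): name is "scene" or "top" or "wrist"; returns (picture, depth): 384x512x3 uint8, red, green, blue; 384x512 float32, m along the optical axis (not along the pixel's ray), 0 where there is no reading.
- calibration(name): a dict with "vfov" (degrees; the focal length in pixels is half the picture's height over the tangent of half this angle, whatever the lens; pixels are square), "cx", "cy" (the principal point, pixels), "k1" (the pictures are not rectified: a ray, as slopes to the right and down, at radius r is drawn at 1 + k1 r^2 times it, then the intrinsics apply), "extrinsics" (4x4, takes a point from world to camera coordinates). Camera axes: x right, y up, looking along -z (the intrinsics and any distortion apply to the point x, -y, -z); pixel columns grow to the right and rows downward; lengths in m; the calibration is good to about 2 mm. A picture is of the moment at which its call begins: read the wrist's pose just before it. calibration takes no time and is no camera call; for the wrist camera it gives the pose at the moment of the call.
- close_job(): hands the job in; it is judged then, once.
The state is a dict: "time_s": time; "joints": joint angles; "qvel": joint speeds; "joint_torque": joint torques, N m; "position": TCP position; "tool_rot": TCP orientation; "ft_force": force on the tool from outside, world axes, zero at the start; "moment": the same for the moment, N m; "finger_gap": finger opening in m; "gripper_force": force on a finger pad.
Only numpy, scipy, OpenCV 4.12 (cv2) and the standard library are available. Lean on these libraries where they do the work, as an engineer would, in place of code of your own. Each camera call takes 0.05 s, during which the arm holds its last target. There are 200 camera calls.

### The job

Do the point-and-call check before the weighing run: with the fingertips a few centimetres straight above it and without contact, point first at the brass-coloured test weight and then at the black-capped vial in the front row of three vials, staying over each for two seconds. Then gently press the red button on the yellow box fully down to acknowledge the check, let it come back up and move clear. Do not touch or shift any weight or vial, and do not bring the fingertips down over any of the other weights or vials.

Things in the scene. Friction and masses are not known exactly. Their poses are not given: they have to be found in the camera images.
- vial_0: amber sample vial with a white cap, upright, 27 mm diameter, 58 mm tall, loose (about 30 g); origin at the centre of its underside, z up. One of three vials in a loose front row on the right (other vials far back by the shelf are not meant), at least 55 mm between centres.
- vial_0_top (a point): centre of the top of the white cap of vial_0, 58 mm above the work surface
- vial_1: amber sample vial with a black cap, upright, 27 mm diameter, 58 mm tall, loose (about 30 g); origin at the centre of its underside, z up. One of three vials in a loose front row on the right (other vials far back by the shelf are not meant), at least 55 mm between centres. This is the vial to point at.
- vial_1_top (a point): centre of the top of the black cap of vial_1, 58 mm above the work surface
- vial_2: amber sample vial with a white cap, upright, 27 mm diameter, 58 mm tall, loose (about 30 g); origin at the centre of its underside, z up. One of three vials in a loose front row on the right (other vials far back by the shelf are not meant), at least 55 mm between centres.
- vial_2_top (a point): centre of the top of the white cap of vial_2, 58 mm above the work surface
- test_weight_0: 500 g knobbed test weight, brass-coloured (pale yellow), the largest of the three, upright, 38 mm diameter, 48 mm tall, loose; origin at the centre of its underside, z up. One of three weights in a loose row on the left, at least 55 mm between centres. This is the weight to point at.
- test_weight_0_top (a point): centre of the top of the knob of test_weight_0, 48 mm above the work surface
- test_weight_1: 200 g knobbed test weight, grey steel, upright, 31 mm diameter, 40 mm tall, loose; origin at the centre of its underside, z up. One of three weights in a loose row on the left, at least 55 mm between centres.
- test_weight_1_top (a point): centre of the top of the knob of test_weight_1, 40 mm above the work surface
- test_weight_2: 100 g knobbed test weight, grey steel, the smallest, upright, 25 mm diameter, 31 mm tall, loose; origin at the centre of its underside, z up. One of three weights in a loose row on the left, at least 55 mm between centres.
- test_weight_2_top (a point): centre of the top of the knob of test_weight_2, 31 mm above the work surface
- check_box: yellow check-off box, 90 x 84 x 36 mm, fixed to the worktop, between the two rows; origin at the centre of its underside, z up; the red button stands in the middle of its top. Behind the box and the weights stands a fixed water bath, 0.43 m tall, from y = -0.10 to 0.37 m, its front face at x = 0.61 m with knobs that stand out to x = 0.58 m: keep the gripper and wrist clear of it
- ack_top (a point): centre of the top face of the red acknowledge button (30 mm diameter cap in a black housing) on the yellow box; moves down with the button; 58 mm above the work surface when released
- ack (a joint): travel of the red button in m: 0 released, 0.006 fully down; a spring pushes it back, about 5 N holds it fully down; pressed straight down, it counts as pressed beyond 0.004
Things that resemble listed ones, but are neither listed nor needed, are in the scene too. What is shaped like the vial_0 but blue, green or turquoise is not meant.

How it is judged:
On the way, in this order (a step that is already met when the one before it is completed fails the run):
1. points at the brass-coloured weight: the grasp point stays within 25 mm sideways of its centre with the fingertips up to about 65 mm above its top, for 1.5 s (horizontal distance between the grasp point and test_weight_0_top below 0.025 m and z of the grasp point in the frame of test_weight_0_top between 0.015 and 0.085 m), for 1.5 s.
2. then points at the black-capped vial in the same way, for 1.5 s (horizontal distance between the grasp point and vial_1_top below 0.025 m and z of the grasp point in the frame of vial_1_top between 0.015 and 0.085 m), for 1.5 s.
3. then presses the red button with the fingers, beyond 4 mm of its 6 mm (value of joint ack above 0.004 m and contact force between the fingers and check_box above 0.5 N), for 0.1 s.
At the end, for the whole second after the job is handed in: the red button is back up (within 1.5 mm), and all three vials and all three weights stand upright and at rest within 6 mm of where they started (value of joint ack below 0.0015 m and distance of each of vial_0, vial_1, vial_2, test_weight_0, test_weight_1, test_weight_2 from where it was at the start of the episode below 0.006 m and angle between each of vial_0, vial_1, vial_2, test_weight_0, test_weight_1, test_weight_2's own z axis and vertical below 0.1 rad and linear speed of each of vial_0, vial_1, vial_2, test_weight_0, test_weight_1, test_weight_2 below 0.02 m/s); the robot touches nothing.
It fails at once if the robot touches a vial or a weight (contact force between any of the fingers, the arm and vial_0 above 0.3 N or contact force between any of the fingers, the arm and vial_1 above 0.3 N or contact force between any of the fingers, the arm and vial_2 above 0.3 N or contact force between any of the fingers, the arm and test_weight_0 above 0.3 N or contact force between any of the fingers, the arm and test_weight_1 above 0.3 N or contact force between any of the fingers, the arm and test_weight_2 above 0.3 N).
It fails at once if a vial or weight is shifted by more than 10 mm, knocked over or lifted (distance of any of vial_0, vial_1, vial_2, test_weight_0, test_weight_1, test_weight_2 from where it was at the start of the episode above 0.01 m or angle between any of vial_0, vial_1, vial_2, test_weight_0, test_weight_1, test_weight_2's own z axis and vertical above 0.25 rad).
It fails at once if the fingertips are brought down over a wrong weight or vial (within 25 mm sideways and about 45 mm above it) ((horizontal distance between the grasp point and vial_0_top below 0.025 m and z of the grasp point in the frame of vial_0_top between -0.05 and 0.065 m) or (horizontal distance between the grasp point and vial_2_top below 0.025 m and z of the grasp point in the frame of vial_2_top between -0.05 and 0.065 m) or (horizontal distance between the grasp point and test_weight_1_top below 0.025 m and z of the grasp point in the frame of test_weight_1_top between -0.05 and 0.065 m) or (horizontal distance between the grasp point and test_weight_2_top below 0.025 m and z of the grasp point in the frame of test_weight_2_top between -0.05 and 0.065 m)).
It fails at once if the yellow box or its button is hit or pressed with more than 40 N (contact force between any of the fingers, the arm and check_box above 40 N).
It also fails if it takes over 61 s, if anything falls off the work surface, if the arm or the gripper's body presses on something with over 40 N, if the wrist force passes 120 N, or if a joint passes its speed limit or range.

## Working session

There is one attempt and no reset: what is moved stays moved. The work goes in short steps, Python scripts to look and compute and a tool call to move; the robot and the scene stay as the last step left them, time stands still between calls to the robot, and variables do not carry over. Pictures are saved under pics/ and viewed, at most 10 in all, crops included, and the job is handed in when it is done.

Besides the shell and the picture viewer there is one more tool, called after "Emit:" by a JSON object that holds its "api" and its "payload", one argument or row to a line. step_arm: Moves the arm, as the interface text tells. Its arguments: {"type":"object","properties":{"plan":{"type":"array","items":{"type":"number"}},"newtons":{"type":"number"}},"required":["plan"]}

```bash
mkdir -p pics; cat > h.py <<'E'
import numpy as np, cv2
from station import sense, capture, calibration
def snap(n,f):
    c=calibration(n); p,d=capture(n)
    cv2.imwrite(f'pics/{f}.png',cv2.cvtColor(p,cv2.COLOR_RGB2BGR)); np.savez(f'{f}.npz',p=p,d=d,**{k:c[k] for k in c})
def world(f,u,v,z=None):
    c=np.load(f+'.npz'); fl=192/np.tan(np.radians(float(c['vfov']))/2)
    K=np.array([[fl,0,float(c['cx'])],[0,fl,float(c['cy'])],[0,0,1]])
    s=cv2.undistortPoints(np.array([[[u,v]]],float),K,np.array([float(c['k1']),0,0,0]))[0,0]
    T=np.linalg.inv(c['extrinsics']); r=T[:3,:3]@np.array([s[0],-s[1],-1]); o=T[:3,3]
    k=float(np.median(c['d'][int(v)-1:int(v)+2,int(u)-1:int(u)+2])) if z is None else (z-o[2])/r[2]
    return (o+k*r).round(4)
E
python3 - <<'E'
from h import *
snap('scene','s0');snap('top','t0')
print(sense())
a=cv2.imread('pics/s0.png');b=cv2.imread('pics/t0.png')
cv2.imwrite('pics/both.png',cv2.resize(np.vstack([a,b]),None,fx=.78,fy=.78))
E
```

```text
{'time_s': 0.1, 'joints': array([-1.24149664e+00,  4.94125845e-01,  1.34603645e+00, -4.13990572e-06,
        1.30248774e+00, -9.55038223e-02]), 'qvel': array([ 0.00137707, -0.00150785, -0.00247258,  0.00030212, -0.00041694,
       -0.00072149]), 'joint_torque': array([ 2.51641606e-03, -8.80241632e+01, -3.82545805e+01,  7.09456508e-02,
        4.82808903e-02, -7.60263038e-05]), 'position': array([ 0.25747984, -0.56913357,  0.20180599]), 'tool_rot': array([ 9.77527173e-01,  2.10808792e-01, -6.36443874e-05, -5.24851611e-04]), 'ft_force': array([-0.9432675 ,  0.61250073,  0.36891998]), 'moment': array([-0.04095476, -0.00672806, -0.02557735]), 'gripper_force': 0.0, 'finger_gap': 0.09107834227076227}
```

View pics/t0.png

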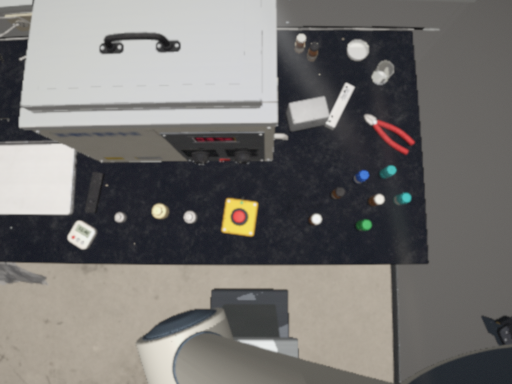

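View pics/s0.png

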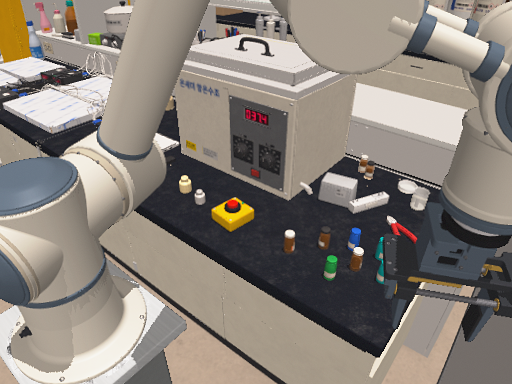

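Top view: the weights are at (120,217) grey, (160,211) pale yellow and (190,216) grey, so the brass one is (160,211). The amber vials are at (316,219) white, (338,193) black and (378,199) white. The back pair at (300,40)/(313,50) by the shelf and the blue, green and turquoise vials are not meant. The black-capped vial is (338,193) and the button is (239,217). I'll confirm in one enlarged crop.

```bash
python3 - <<'E'
from h import *
b=cv2.imread('pics/t0.png')
x=cv2.resize(b[185:240,105:260],(795,282),interpolation=cv2.INTER_CUBIC)
y=cv2.resize(b[160:240,300:420],(450,300),interpolation=cv2.INTER_CUBIC)
y=cv2.copyMakeBorder(y,0,0,0,345,cv2.BORDER_CONSTANT)
cv2.imwrite('pics/c0.png',np.vstack([x,y]))
for n,u,v,z in [('w500',160,211,.048),('wL',120,217,.04),('wR',190,216,.031),('v0',316,219,.058),('v1',338,193,.058),('v2',378,199,.058),('green',364,225,.058),('blue',362,176,.058),('btn',239,217,.058)]:
    print(n,world('t0',u,v,z),world('t0',u,v))
E
```

```text
w500 [0.4809 0.1935 0.048 ] [0.481  0.194  0.0467]
wL [0.4659 0.3017 0.04  ] [0.4667 0.308  0.0251]
wR [0.4689 0.1192 0.031 ] [0.4685 0.1175 0.0387]
v0 [ 0.459  -0.2027  0.058 ] [ 0.459  -0.2028  0.0575]
v1 [ 0.524  -0.2596  0.058 ] [ 0.5241 -0.2598  0.057 ]
v2 [ 0.5083 -0.3604  0.058 ] [ 0.5084 -0.3607  0.0569]
green [ 0.4433 -0.3224  0.058 ] [ 0.4434 -0.323   0.0559]
blue [ 0.5671 -0.3221  0.058 ] [ 0.5672 -0.3223  0.0575]
btn [ 0.4647 -0.0104  0.058 ] [ 0.4648 -0.0103  0.0571]
```

View pics/c0.png

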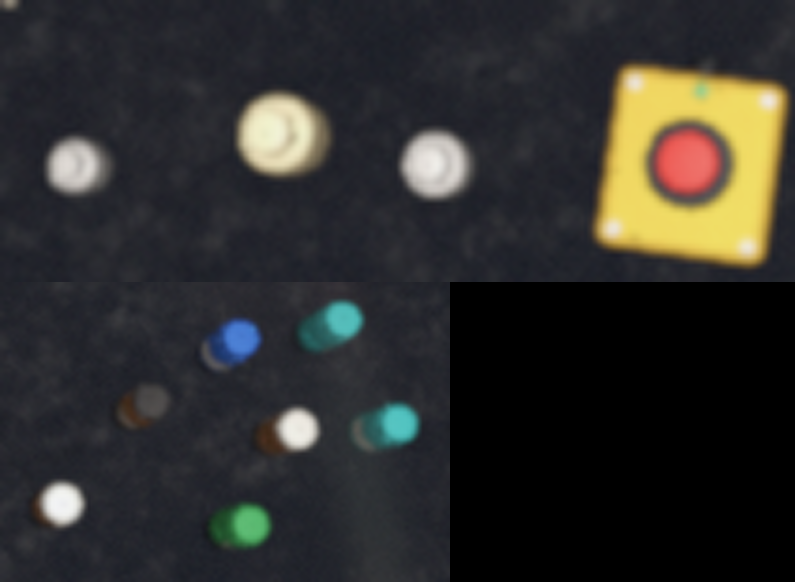

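Crop confirms it: the pale yellow brass weight's knob is at about (157,210), refined to world (0.482, 0.200). The black cap is at about (340.5,192), refined to (0.526, -0.266). The button is at (0.465, -0.010). I'll close the fingers, turn the tool x axis to world x to keep the wide body away from the bath, and move toward the brass weight at height.

Emit:
{"api": "step_arm", "payload": {
  "plan": [23,-26.5,0,0,0,0.05,0,46,-53,0,0,0,0.1,0,69,-79.5,0,0,0,0.16,0,92,-106,0,0,0,0.21,0,115,-132.5,0,0,0,0.26,0,138,-159,0,0,0,0.32,0,161,-185.5,0,0,0,0.37,0,184,-212,0,0,0,0.425,0],
  "newtons": 5
}}

```text
time_s: 1.1
position: [0.3379, -0.2992, 0.2022]
tool_rot: [1.0, -0.001, -0.0, -0.0]
ft_force: [0.6, -0.7, 0.2]
finger_gap: 0.0139
gripper_force: 0.0
```

Emit:
{"api": "step_arm", "payload": {
  "plan": [9,-31,0,0,0,0,0,18,-62,0,0,0,0,0,27,-93,0,0,0,0,0,36,-124,0,0,0,0,0,45,-155,0,0,0,0,0,54,-186,0,0,0,0,0,63,-217,0,0,0,0,0,72,-250,0,0,0,0,0]
}}

```text
time_s: 2.1
position: [0.41, -0.0494, 0.2023]
tool_rot: [1.0, -0.0, -0.0, -0.0]
ft_force: [-0.7, -0.2, -0.4]
finger_gap: 0.0002
gripper_force: 0.0
```

Emit:
{"api": "step_arm", "payload": {
  "plan": [9,-31,0,0,0,0,0,18,-62,0,0,0,0,0,27,-93,0,0,0,0,0,36,-124,0,0,0,0,0,45,-155,0,0,0,0,0,54,-186,0,0,0,0,0,63,-217,0,0,0,0,0,70,-249,0,0,0,0,0]
}}

```text
time_s: 3.1
position: [0.48, 0.1995, 0.2021]
tool_rot: [1.0, -0.0, -0.0, 0.0]
ft_force: [0.8, -0.0, -0.2]
finger_gap: 0.0005
gripper_force: 0.0
```

```bash
python3 - <<'E'
from h import *
snap('wrist','w1');snap('scene','s1');s=sense();print(s['position'],s['joints'],s['ft_force'],s['time_s'])
cv2.imwrite('pics/b1.png',cv2.resize(np.hstack([cv2.imread('pics/w1.png'),cv2.imread('pics/s1.png')]),(800,300)))
E
```

```text
[0.48035764 0.20088671 0.20202963] [2.80981962e-01 3.47698554e-01 1.60094215e+00 6.08067537e-04
 1.19271859e+00 1.84977613e+00] [-0.63985693 -0.33697892 -0.69328432] 3.2
```

View pics/b1.png

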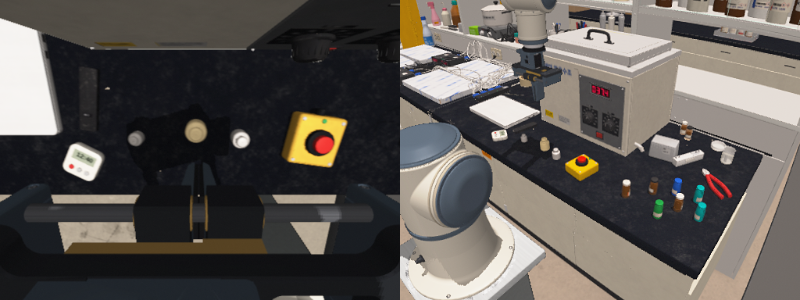

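The wrist view shows the brass weight at about (196,130) in the half-size picture, i.e. (251,166), between the two grey weights; the fingers are closed. The scene view shows the gripper clear of the bath front. I'll check its position from here.

```bash
python3 - <<'E'
from h import *
for n,u,v,z in [('w500',251,166,.048),('wL',173,177,.031),('wR',307,178,.04),('btn',411,185,.058)]: print(n,world('w1',u,v,z),world('w1',u,v))
E
```

```text
w500 [0.4914 0.2032 0.048 ] [0.4911 0.2032 0.0466]
wL [0.4726 0.3103 0.031 ] [0.472  0.311  0.0288]
wR [0.4733 0.1285 0.04  ] [0.4728 0.1281 0.0383]
btn [ 0.4686 -0.0011  0.058 ] [ 0.4682 -0.0019  0.0567]
```

Emit:
{"api": "step_arm", "payload": {
  "plan": [3,-1,15,0,0,0,0,6,-2,30,0,0,0,0,6,-2,45,0,0,0,0,6,-2,60,0,0,0,0,6,-2,75,0,0,0,0,6,-2,90,0,0,0,0,6,-2,100,0,0,0,0,6,-2,102,0,0,0,0]
}}

```text
time_s: 4.2
position: [0.4857, 0.2004, 0.0997]
tool_rot: [1.0, -0.0, -0.0, 0.0]
ft_force: [0.4, 0.4, -0.2]
finger_gap: 0.0005
gripper_force: 0.0
```

```bash
python3 - <<'E'
from h import *
snap('wrist','w2');s=sense();print(s['position'],s['ft_force'],s['time_s'])
cv2.imwrite('pics/w2c.png',cv2.imread('pics/w2.png'))
E
```

```text
[0.48585248 0.20052584 0.09992075] [ 0.47109274  0.3202292  -0.08252253] 4.25
```

View pics/w2.png

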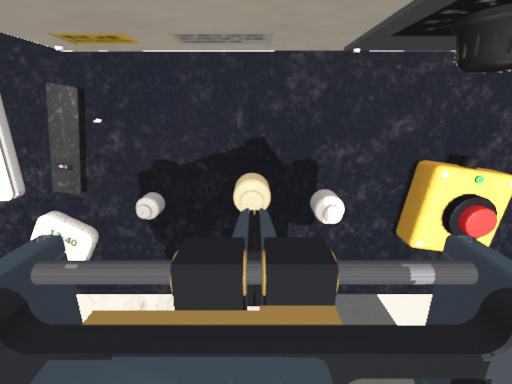

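Emit:
{"api": "step_arm", "payload": {
  "plan": [0,0,0,0,0,0,0,0,0,0,0,0,0,0,0,0,0,0,0,0,0,0,0,0,0,0,0,0,0,0,0,0,0,0,0,0,0,0,0,0,0,0,0,0,0,0,0,0,0,0,0,0,0,0,0,0]
}}

```text
time_s: 5.25
position: [0.486, 0.2005, 0.1003]
tool_rot: [1.0, -0.0, 0.0, 0.0]
ft_force: [-0.5, -0.0, 0.1]
finger_gap: 0.0004
gripper_force: 0.0
```

Emit:
{"api": "step_arm", "payload": {
  "plan": [0,0,0,0,0,0,0,0,0,0,0,0,0,0,0,0,0,0,0,0,0,0,0,0,0,0,0,0,0,0,0,0,0,0,0,0,0,0,0,0,0,0,0,0,0,0,0,0,0,0,0,0,0,0,0,0]
}}

```text
time_s: 6.25
position: [0.486, 0.2005, 0.1003]
tool_rot: [1.0, -0.0, -0.0, -0.0]
ft_force: [-0.6, 0.3, 0.0]
finger_gap: 0.0004
gripper_force: 0.0
```

The wrist view shows the brass knob at about (253,202), just ahead of the closed fingertips, and the button cap at (479,221). Quick check of both.

```bash
python3 - <<'E'
from h import *
for n,u,v,z in [('knob',253,202,.048),('btn',480,221,.058),('wR',332,213,.031)]: print(n,world('w2',u,v,z),world('w2',u,v))
E
```

```text
knob [0.4847 0.2011 0.048 ] [0.4842 0.2011 0.0467]
btn [ 0.4696 -0.0061  0.058 ] [ 0.4692 -0.0071  0.0569]
wR [0.4666 0.1212 0.031 ] [0.4699 0.1237 0.0389]
```

Within 2 mm of the knob, and held for 2 s. Now up and across to the black-capped vial.

Emit:
{"api": "step_arm", "payload": {
  "plan": [0,0,-35,0,0,0,0,0,0,-70,0,0,0,0,0,0,-100,0,0,0,0,0,35,-100,0,0,0,0,0,70,-100,0,0,0,0,0,105,-100,0,0,0,0,0,140,-100,0,0,0,0,0,175,-100,0,0,0,0]
}}

```text
time_s: 7.25
position: [0.4858, 0.0244, 0.2004]
tool_rot: [1.0, -0.0, 0.0, -0.0]
ft_force: [0.6, -0.2, 0.2]
finger_gap: 0.0005
gripper_force: 0.0
```

Emit:
{"api": "step_arm", "payload": {
  "plan": [0,35,0,0,0,0,0,0,70,0,0,0,0,0,0,105,0,0,0,0,0,0,140,0,0,0,0,0,10,175,0,0,0,0,0,20,210,0,0,0,0,0,30,250,0,0,0,0,0,40,290,0,0,0,0,0]
}}

```text
time_s: 8.25
position: [0.526, -0.2658, 0.2003]
tool_rot: [1.0, -0.0, -0.0, -0.0]
ft_force: [1.0, 0.3, -0.1]
finger_gap: 0.0007
gripper_force: 0.0
```

```bash
python3 - <<'E'
from h import *
snap('wrist','w3');s=sense();print(s['position'],s['ft_force'],s['time_s'])
E
```

```text
[ 0.52724021 -0.27041335  0.20027836] [-1.14897724 -4.87960697 -0.21413454] 8.3
```

View pics/w3.png

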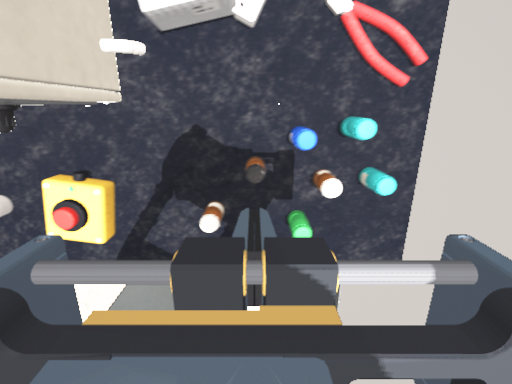

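The wrist view shows the black cap at (255,174) directly ahead of the fingers, with white caps at (211,223) and (331,188).

```bash
python3 - <<'E'
from h import *
print(sense()['position'])
for n,u,v in [('blk',255,174),('v0',211,223),('v2',331,188),('btn',66,217)]: print(n,world('w3',u,v,.058),world('w3',u,v))
E
```

```text
[ 0.52724021 -0.27041335  0.20027836]
blk [ 0.5297 -0.2672  0.058 ] [ 0.5294 -0.2672  0.0567]
v0 [ 0.463  -0.2088  0.058 ] [ 0.4623 -0.2086  0.0566]
v2 [ 0.5113 -0.364   0.058 ] [ 0.5107 -0.3646  0.0561]
btn [ 0.4717 -0.018   0.058 ] [ 0.4715 -0.0176  0.0575]
```

Agrees with the top view within 4 mm. Lower to TCP z = 0.110 over it and hold.

Emit:
{"api": "step_arm", "payload": {
  "plan": [2,0,0,0,0,0,0,2,0,15,0,0,0,0,2,0,30,0,0,0,0,2,0,45,0,0,0,0,2,0,60,0,0,0,0,2,0,75,0,0,0,0,2,0,85,0,0,0,0,2,0,90,0,0,0,0]
}}

```text
time_s: 9.3
position: [0.5277, -0.2644, 0.1096]
tool_rot: [1.0, -0.0, -0.0, -0.0]
ft_force: [-0.7, -0.9, -0.3]
finger_gap: 0.0006
gripper_force: 0.0
```

Emit:
{"api": "step_arm", "payload": {
  "plan": [0,0,0,0,0,0,0,0,0,0,0,0,0,0,0,0,0,0,0,0,0,0,0,0,0,0,0,0,0,0,0,0,0,0,0,0,0,0,0,0,0,0,0,0,0,0,0,0,0,0,0,0,0,0,0,0]
}}

```text
time_s: 10.3
position: [0.5278, -0.2645, 0.1103]
tool_rot: [1.0, -0.0, -0.0, -0.0]
ft_force: [-0.2, 1.0, -0.4]
finger_gap: 0.0003
gripper_force: 0.0
```

Emit:
{"api": "step_arm", "payload": {
  "plan": [0,0,0,0,0,0,0,0,0,0,0,0,0,0,0,0,0,0,0,0,0,0,0,0,0,0,0,0,0,0,0,0,0,0,0,0,0,0,0,0,0,0,0,0,0,0,0,0,0,0,0,0,0,0,0,0]
}}

```text
time_s: 11.3
position: [0.5279, -0.2645, 0.1103]
tool_rot: [1.0, -0.0, -0.0, -0.0]
ft_force: [0.1, -0.8, 0.0]
finger_gap: 0.0006
gripper_force: 0.0
```

Emit:
{"api": "step_arm", "payload": {
  "plan": [0,0,-45,0,0,0,0,0,0,-90,0,0,0,0,-12,-25,-90,0,0,0,0,-24,-65,-90,0,0,0,0,-36,-110,-90,0,0,0,0,-48,-155,-90,0,0,0,0,-58,-205,-90,0,0,0,0,-58,-256,-90,0,0,0,0]
}}

```text
time_s: 12.3
position: [0.4691, -0.0071, 0.2005]
tool_rot: [1.0, -0.0, 0.0, -0.0]
ft_force: [0.6, -0.4, 0.5]
finger_gap: 0.0007
gripper_force: 0.0
```

Emit:
{"api": "step_arm", "payload": {
  "plan": [0,0,20,0,0,0,0,0,0,40,0,0,0,0,0,0,60,0,0,0,0,0,0,70,0,0,0,0,0,0,70,0,0,0,0,0,0,70,0,0,0,0]
}}

```text
time_s: 13.05
position: [0.4703, -0.0086, 0.1309]
tool_rot: [1.0, -0.0, 0.0, 0.0]
ft_force: [-0.4, -0.3, 0.2]
finger_gap: 0.0007
gripper_force: 0.0
```

```bash
python3 - <<'E'
from h import *
snap('wrist','w4');s=sense();print(s['position'],s['ft_force'],s['time_s'])
E
```

```text
[ 0.47035322 -0.00859945  0.13095872] [0.00603885 0.4490268  0.58485097] 13.1
```

View pics/w4.png

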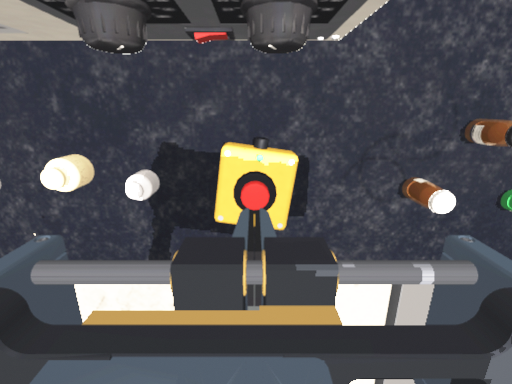

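The wrist view shows the red cap at (255,196), centred on the closed fingers.

```bash
python3 - <<'E'
from h import *
print(world('w4',255,196,.058),world('w4',255,196))
E
```

```text
[ 0.4682 -0.0098  0.058 ] [ 0.4679 -0.0098  0.0571]
```

Emit:
{"api": "step_arm", "payload": {
  "plan": [-2,1,10,0,0,0,0,-2,1,22,0,0,0,0,-2,1,34,0,0,0,0,-2,1,44,0,0,0,0,-2,1,51,0,0,0,0,-2,1,55,0,0,0,0,-2,1,57,0,0,0,0,-2,1,58,0,0,0,0]
}}

```text
time_s: 14.1
position: [0.468, -0.0095, 0.0724]
tool_rot: [1.0, -0.0, 0.0, 0.0]
ft_force: [-1.3, -0.9, 0.2]
finger_gap: 0.0002
gripper_force: 0.0
```

Emit:
{"api": "step_arm", "payload": {
  "plan": [0,0,1,0,0,0,0,0,0,2,0,0,0,0,0,0,3,0,0,0,0,0,0,4,0,0,0,0,0,0,5,0,0,0,0,0,0,6,0,0,0,0,0,0,6,0,0,0,0]
}}

```text
time_s: 14.98
position: [0.4679, -0.0095, 0.0662]
tool_rot: [1.0, -0.0, -0.0, -0.0]
ft_force: [0.5, 0.1, -0.0]
finger_gap: 0.0005
gripper_force: 0.0
```

No contact force yet, so I'll continue slowly.

Emit:
{"api": "step_arm", "payload": {
  "plan": [0,0,0.5,0,0,0,0,0,0,1,0,0,0,0,0,0,1.5,0,0,0,0,0,0,2,0,0,0,0,0,0,2,0,0,0,0]
}}

```text
time_s: 15.6
position: [0.4679, -0.0095, 0.0643]
tool_rot: [1.0, -0.0, -0.0, -0.0]
ft_force: [0.5, -1.0, 0.7]
finger_gap: 0.0002
gripper_force: 0.0
```

Emit:
{"api": "step_arm", "payload": {
  "plan": [0,0,0.5,0,0,0,0,0,0,1,0,0,0,0,0,0,1.5,0,0,0,0,0,0,2,0,0,0,0,0,0,2,0,0,0,0]
}}

```text
time_s: 16.23
position: [0.4679, -0.0095, 0.0623]
tool_rot: [1.0, -0.0, -0.0, -0.0]
ft_force: [0.1, 0.4, 0.1]
finger_gap: 0.0004
gripper_force: 0.0
```

```bash
python3 - <<'E'
from h import *
snap('wrist','w5');snap('scene','s5');s=sense();print(s['position'],s['ft_force'],s['moment'],s['time_s'])
a=cv2.imread('pics/w5.png')[110:260,180:330];b=cv2.imread('pics/s5.png')[160:260,180:280]
cv2.imwrite('pics/c5.png',np.hstack([cv2.resize(x,(400,400),interpolation=cv2.INTER_CUBIC) for x in(a,b)]))
E
```

```text
[ 0.4679127  -0.00946962  0.06230726] [-0.3729013  -0.33259093  0.54456875] [-0.01986602 -0.02679215 -0.00739697] 16.325
```

View pics/c5.png

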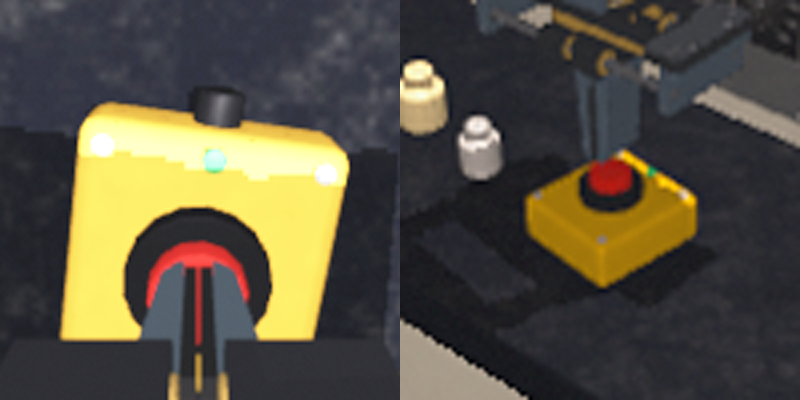

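The wrist crop shows the fingertips centred over the cap. The scene crop shows the cap still proud of its housing, so the tips are at or just above it. I'll keep going slowly.

Emit:
{"api": "step_arm", "payload": {
  "plan": [0,0,0.5,0,0,0,0,0,0,1,0,0,0,0,0,0,1.5,0,0,0,0,0,0,2,0,0,0,0,0,0,2,0,0,0,0]
}}

```text
time_s: 16.95
position: [0.4679, -0.0095, 0.0603]
tool_rot: [1.0, -0.0, -0.0, -0.0]
ft_force: [-0.0, -0.3, 0.6]
finger_gap: 0.0003
gripper_force: 0.0
```

Emit:
{"api": "step_arm", "payload": {
  "plan": [0,0,0.5,0,0,0,0,0,0,1,0,0,0,0,0,0,1,0,0,0,0]
}}

```text
time_s: 17.32
position: [0.4679, -0.0095, 0.0593]
tool_rot: [1.0, -0.0, -0.0, -0.0]
ft_force: [1.0, -0.3, 0.3]
finger_gap: 0.0006
gripper_force: 0.0
```

Emit:
{"api": "step_arm", "payload": {
  "plan": [0,0,0.5,0,0,0,0,0,0,1,0,0,0,0,0,0,1.5,0,0,0,0,0,0,2,0,0,0,0,0,0,2,0,0,0,0]
}}

```text
time_s: 17.95
position: [0.4679, -0.0095, 0.0573]
tool_rot: [1.0, -0.0, -0.0, -0.0]
ft_force: [-0.8, 0.1, -0.2]
finger_gap: 0.0006
gripper_force: 0.0
```

```bash
python3 - <<'E'
from h import *
snap('wrist','w6');snap('scene','s6');s=sense();print(s['position'],s['ft_force'],s['joint_torque'])
c=np.load('w6.npz');
# depth map heights along finger/cap centre columns
for u in (232,240,248,255,262,270,278): print(u,[float(world('w6',u,v)[2].round(3)) for v in range(180,236,5)])
a=cv2.imread('pics/w6.png')[180:250,210:300];b=cv2.imread('pics/s6.png')[185:225,215:255]
cv2.imwrite('pics/c6.png',np.hstack([cv2.resize(a,(400,400),interpolation=cv2.INTER_CUBIC),cv2.resize(b,(400,400),interpolation=cv2.INTER_CUBIC)]))
E
```

```text
[ 0.46793467 -0.00948999  0.05732265] [-0.93961507 -0.01633139  0.51852366] [ 9.88247557e-04 -7.02261901e+01 -2.03204066e+01  3.25728790e-02
 -7.38061219e-02 -8.64173074e-06]
232 [0.035, 0.035, 0.035, 0.035, 0.045, 0.047, 0.047, 0.047, 0.046, 0.047, 0.047, 0.109]
240 [0.035, 0.034, 0.035, 0.046, 0.047, 0.047, 0.054, 0.082, 0.09, 0.097, 0.104, 0.109]
248 [0.035, 0.035, 0.041, 0.047, 0.047, 0.052, 0.072, 0.08, 0.087, 0.095, 0.101, 0.107]
255 [0.035, 0.035, 0.042, 0.048, 0.047, 0.054, 0.057, 0.077, 0.085, 0.093, 0.099, 0.106]
262 [0.035, 0.034, 0.037, 0.046, 0.047, 0.05, 0.073, 0.082, 0.09, 0.096, 0.104, 0.109]
270 [0.035, 0.035, 0.035, 0.04, 0.047, 0.047, 0.047, 0.054, 0.088, 0.097, 0.104, 0.11]
278 [0.035, 0.035, 0.035, 0.035, 0.035, 0.045, 0.047, 0.047, 0.047, 0.047, 0.046, 0.035]
```

View pics/c6.png

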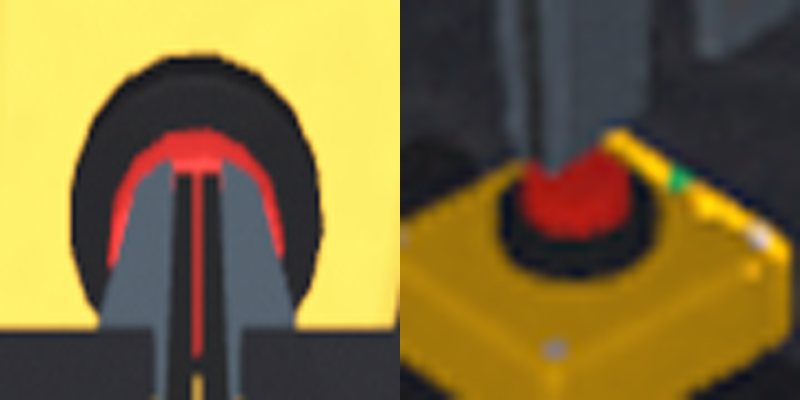

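Still free. Let me measure where the fingertips really end relative to the TCP from the depth image.

```bash
python3 - <<'E'
from h import *
import h
def raw(f,u,v):
    c=np.load(f+'.npz');d=c['d'].copy();return d[v,u]
h.np.median=lambda x:x[1,1]
for f,tz in (('w2',.0999),('w4',.131),('w6',.0573)):
  for u in (246,264):
    print(f,u)
    for v in range(200,218): 
        p=world(f,u,v); print(v,p,(p[2]-tz).round(4),np.load(f+'.npz')['p'][v,u]) if v%2==0 else 0
E
```

```text
w2 246
200 [0.4864 0.2077 0.0473] -0.0526 [249 239 196]
202 [0.4845 0.2077 0.0474] -0.0525 [248 237 193]
204 [0.4824 0.2077 0.0472] -0.0527 [248 238 196]
206 [0.4803 0.2077 0.047 ] -0.0529 [248 238 194]
208 [0.503  0.2057 0.1109] 0.011 [161 149 124]
210 [0.5033 0.2055 0.1154] 0.0155 [63 73 83]
212 [0.5033 0.2054 0.119 ] 0.0191 [63 72 82]
214 [0.5033 0.2053 0.1224] 0.0225 [62 72 81]
216 [0.5026 0.2053 0.1241] 0.0242 [62 72 82]
w2 264
200 [0.4815 0.1903 0.0333] -0.0666 [242 230 183]
202 [0.4789 0.1902 0.032 ] -0.0679 [242 229 181]
204 [0.5687 0.2001 0.281 ] 0.1811 [239 226 177]
206 [0.4743 0.1902 0.0311] -0.0688 [245 232 186]
208 [0.4723 0.1902 0.0314] -0.0685 [237 223 175]
210 [0.5038 0.1935 0.1168] 0.0169 [71 78 85]
212 [0.5032 0.1936 0.1188] 0.0189 [63 73 82]
214 [0.5031 0.1937 0.122 ] 0.0221 [62 72 81]
216 [0.5035 0.1939 0.1263] 0.0264 [64 73 83]
w4 246
200 [ 0.4636 -0.0007  0.0569] -0.0741 [253  74  70]
202 [ 0.4618 -0.0007  0.058 ] -0.073 [253  74  70]
204 [ 0.4595 -0.0006  0.0576] -0.0734 [252  74  69]
206 [ 0.4567 -0.0006  0.0559] -0.0751 [246  67  63]
208 [ 0.488  -0.0034  0.1
[... 917 characters left out ...]
.0043  0.0699] 0.0126 [147  85  95]
210 [ 0.4854 -0.0044  0.0729] 0.0156 [ 86  99 111]
212 [ 0.4852 -0.0045  0.076 ] 0.0187 [ 86  99 112]
214 [ 0.4852 -0.0046  0.0794] 0.0221 [ 86 100 112]
216 [ 0.4856 -0.0047  0.0836] 0.0263 [ 87 100 113]
w6 264
200 [ 0.483  -0.0174  0.0458] -0.0115 [44 44 47]
202 [ 0.4819 -0.0174  0.0472] -0.0101 [44 43 46]
204 [ 0.4805 -0.0174  0.0479] -0.0094 [53 41 43]
206 [ 0.4798 -0.0173  0.0505] -0.0068 [203  50  47]
208 [ 0.4796 -0.0172  0.054 ] -0.0033 [219  55  53]
210 [ 0.4856 -0.0164  0.0735] 0.0162 [ 96  95 107]
212 [ 0.4853 -0.0163  0.0763] 0.019 [ 87 100 113]
214 [ 0.4854 -0.0162  0.0799] 0.0226 [ 86  99 112]
216 [ 0.4853 -0.0161  0.083 ] 0.0257 [ 86  99 112]
```

When fully closed, the tips end about 11 mm above the TCP (TCP z + 0.0115), so contact should come at TCP z ≈ 0.0465. I'll continue down, slowly near contact.

Emit:
{"api": "step_arm", "payload": {
  "plan": [0,0,2,0,0,0,0,0,0,4,0,0,0,0,0,0,6,0,0,0,0,0,0,8,0,0,0,0,0,0,9,0,0,0,0,0,0,9,0,0,0,0]
}}

```text
time_s: 18.8
position: [0.4679, -0.0095, 0.0483]
tool_rot: [1.0, -0.0, -0.0, -0.0]
ft_force: [-0.1, 0.4, 0.2]
finger_gap: 0.0003
gripper_force: 0.0
```

Emit:
{"api": "step_arm", "payload": {
  "plan": [0,0,0.5,0,0,0,0,0,0,1,0,0,0,0,0,0,1.5,0,0,0,0,0,0,2,0,0,0,0,0,0,2.5,0,0,0,0,0,0,3,0,0,0,0,0,0,3,0,0,0,0]
}}

```text
time_s: 19.68
position: [0.4679, -0.0095, 0.0453]
tool_rot: [1.0, -0.0, -0.0, 0.0]
ft_force: [-0.8, 0.7, 1.0]
finger_gap: 0.0005
gripper_force: 1.0
```

Contact is starting.

Emit:
{"api": "step_arm", "payload": {
  "plan": [0,0,0.5,0,0,0,0,0,0,1,0,0,0,0,0,0,1.5,0,0,0,0,0,0,2,0,0,0,0,0,0,2.5,0,0,0,0,0,0,3,0,0,0,0,0,0,3,0,0,0,0]
}}

```text
time_s: 20.55
position: [0.4679, -0.0095, 0.0423]
tool_rot: [1.0, -0.0, 0.0, -0.0]
ft_force: [-0.2, 0.1, 2.6]
finger_gap: 0.0006
gripper_force: 1.9
```

Emit:
{"api": "step_arm", "payload": {
  "plan": [0,0,0.5,0,0,0,0,0,0,1,0,0,0,0,0,0,1,0,0,0,0]
}}

```text
time_s: 20.92
position: [0.4679, -0.0095, 0.0413]
tool_rot: [1.0, -0.0, 0.0, -0.0]
ft_force: [-1.5, 0.4, 5.2]
finger_gap: 0.0003
gripper_force: 2.2
```

Emit:
{"api": "step_arm", "payload": {
  "plan": [0,0,0.5,0,0,0,0,0,0,1,0,0,0,0,0,0,1,0,0,0,0]
}}

```text
time_s: 21.3
position: [0.468, -0.0095, 0.0406]
tool_rot: [1.0, -0.0, 0.0, 0.0]
ft_force: [-1.9, 1.9, 11.7]
finger_gap: 0.0006
gripper_force: 6.0
```

Emit:
{"api": "step_arm", "payload": {
  "plan": [0,0,0.5,0,0,0,0,0,0,0.5,0,0,0,0,0,0,0.5,0,0,0,0]
}}

```text
time_s: 21.68
position: [0.468, -0.0095, 0.0404]
tool_rot: [1.0, -0.0, 0.0, 0.0]
ft_force: [-4.4, 0.2, 21.7]
finger_gap: 0.0003
gripper_force: 11.0
```

Bottomed out (position stalled and force jumped): fully pressed. Now release and retreat.

Emit:
{"api": "step_arm", "payload": {
  "plan": [0,0,-2,0,0,0,0,0,0,-4,0,0,0,0,0,0,-6,0,0,0,0,0,0,-9,0,0,0,0,0,0,-25,0,0,0,0,0,0,-50,0,0,0,0,0,0,-80,0,0,0,0,0,0,-110,0,0,0,0]
}}

```text
time_s: 22.68
position: [0.4676, -0.0094, 0.1507]
tool_rot: [1.0, -0.0, -0.0, -0.0]
ft_force: [-0.4, 0.3, -0.2]
finger_gap: 0.0007
gripper_force: 0.0
```

Emit:
{"api": "step_arm", "payload": {
  "plan": [0,0,-30,0,0,0,0,0,0,-50,0,0,0,0,0,0,-50,0,0,0,0,0,0,-50,0,0,0,0,0,0,-50,0,0,0,0,0,0,-50,0,0,0,0]
}}

```text
time_s: 23.42
position: [0.4676, -0.0095, 0.1992]
tool_rot: [1.0, -0.0, -0.001, -0.0]
ft_force: [-0.4, 0.0, -0.2]
finger_gap: 0.0006
gripper_force: 0.0
```

```bash
python3 - <<'E'
from h import *
snap('wrist','w7');s=sense();print(s['position'],s['ft_force'],s['time_s'])
c=np.load('w7.npz')['p'].astype(int);m=(c[...,0]>180)&(c[...,1]<110)&(c[...,2]<110)
n,l,st,ce=cv2.connectedComponentsWithStats(m.astype(np.uint8))
for i in range(1,n):
    if st[i,4]>80: print(ce[i],st[i,4],world('w7',*ce[i]))
E
```

```text
[ 0.46768007 -0.00946476  0.19935257] [ 0.64309842 -0.11038196  0.08382629] 23.475
[253.74055416 176.44836272] 397 [ 0.4681 -0.0093  0.0575]
```

View pics/w7.png

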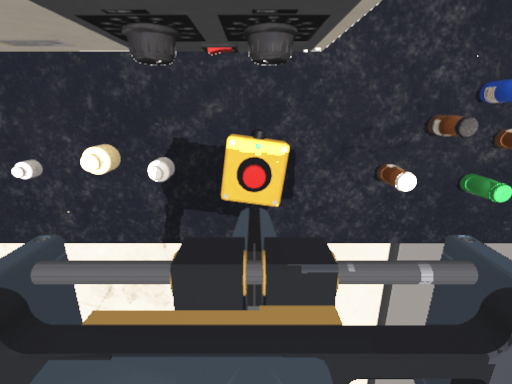

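The button at (254,176) is back up (0.0575 m), and the visible weights and vials stand as before. Handing in.

```bash
python3 -c "from station import close_job; print(close_job())"
```

```text
the job is handed in; nothing more can be done
None
```

The check is done and handed in: I pointed at the brass weight and then the black-capped vial for 2 s each, pressed the red button fully down (about 22 N), and it came back up, with no sign of contact with any weight or vial; no verdict was returned.

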